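Line up the classroom beakers by size for the colour demonstration

TASK

Set the four clear beakers out for the demonstration on the plank, in order of size: one standing upright in the middle of each green mat, from the smallest at the blue dropper bottle's end up to the largest at the water bottle's end. Set them down rather than dropping them, do not knock any beaker over, and leave the water bottle and the blue dropper standing where they are.

Things in the scene. Friction and masses are not known exactly. Their poses are not given: they have to be found in the camera images.
- beaker_34: The smallest of four loose clear pale-blue plastic beakers of the same make, empty and standing upright: outer diameter 34 mm, height 50 mm, straight round wall 2.5 mm thick, closed bottom, blue rim with a small pouring lip (juts out 5 mm, on its +x side), dark blue graduation ticks. Origin at the centre of its underside, z up; its turn about z is random. Weighs 15 to 90 g.
- beaker_42: The second smallest of four loose clear pale-blue plastic beakers of the same make, empty and standing upright: outer diameter 42 mm, height 60 mm, straight round wall 2.5 mm thick, closed bottom, blue rim with a small pouring lip (juts out 5 mm, on its +x side), dark blue graduation ticks. Origin at the centre of its underside, z up; its turn about z is random. Weighs 15 to 90 g.
- beaker_51: The second largest of four loose clear pale-blue plastic beakers of the same make, empty and standing upright: outer diameter 51 mm, height 71 mm, straight round wall 2.5 mm thick, closed bottom, blue rim with a small pouring lip (juts out 5 mm, on its +x side), dark blue graduation ticks. Origin at the centre of its underside, z up; its turn about z is random. Weighs 15 to 90 g.
- beaker_62: The largest of four loose clear pale-blue plastic beakers of the same make, empty and standing upright: outer diameter 62 mm, height 84 mm, straight round wall 2.5 mm thick, closed bottom, blue rim with a small pouring lip (juts out 5 mm, on its +x side), dark blue graduation ticks. Origin at the centre of its underside, z up; its turn about z is random. Weighs 15 to 90 g.
- mat_1: One of four equal round green mats, diameter 84 mm, 3 mm thick, fixed in a straight row at 92 mm centre to centre on a plywood plank (400 x 100 mm, 22 mm high) that is fixed to the table; this one lies at one end of the row (the row runs mat_1, mat_2, mat_3, mat_4, along the mats' -y axis). Origin at the centre of its underside, z up; its top is 3 mm above that, 25 mm above the table.
- mat_2: One of four equal round green mats, diameter 84 mm, 3 mm thick, fixed in a straight row at 92 mm centre to centre on a plywood plank (400 x 100 mm, 22 mm high) that is fixed to the table; this one lies next to mat_1 (the row runs mat_1, mat_2, mat_3, mat_4, along the mats' -y axis). Origin at the centre of its underside, z up; its top is 3 mm above that, 25 mm above the table.
- mat_3: One of four equal round green mats, diameter 84 mm, 3 mm thick, fixed in a straight row at 92 mm centre to centre on a plywood plank (400 x 100 mm, 22 mm high) that is fixed to the table; this one lies next to mat_4 (the row runs mat_1, mat_2, mat_3, mat_4, along the mats' -y axis). Origin at the centre of its underside, z up; its top is 3 mm above that, 25 mm above the table.
- mat_4: One of four equal round green mats, diameter 84 mm, 3 mm thick, fixed in a straight row at 92 mm centre to centre on a plywood plank (400 x 100 mm, 22 mm high) that is fixed to the table; this one lies at the other end of the row (the row runs mat_1, mat_2, mat_3, mat_4, along the mats' -y axis). Origin at the centre of its underside, z up; its top is 3 mm above that, 25 mm above the table.
- water_bottle: Clear round plastic water bottle with blue label and blue cap, diameter 65 mm, 206 mm high, standing loose on the table about 30 mm off one end of the plank, its centre about 130 mm from the centre of the end mat there. Either end, from start to start. Origin at the centre of its underside.
- blue_dropper: Small blue dropper bottle, diameter 25 mm, 74 mm high, standing loose on the table off the other end of the plank, its centre about 130 mm from the centre of the end mat there. Origin at the centre of its underside. (A yellow one of the same shape stands among the beakers and has no part in the job.)
Not all that is in view belongs to the job. Leave any orange look-alike of the beaker_62 alone. Leave any red look-alike of the beaker_42 alone.

How it is judged:
At the end, for the whole second after the job is handed in: Each beaker stands upright (within 6 degrees) and still on its own green mat, within 15 mm of the mat's centre, sizes rising along the row from the mat at the blue dropper's end to the mat at the water bottle's end; water bottle and blue dropper still stand (((horizontal distance between water_bottle and mat_1 below 0.22 m and horizontal distance between beaker_34 and mat_4 below 0.015 m and horizontal distance between beaker_42 and mat_3 below 0.015 m and horizontal distance between beaker_51 and mat_2 below 0.015 m and horizontal distance between beaker_62 and mat_1 below 0.015 m) or (horizontal distance between water_bottle and mat_4 below 0.22 m and horizontal distance between beaker_34 and mat_1 below 0.015 m and horizontal distance between beaker_42 and mat_2 below 0.015 m and horizontal distance between beaker_51 and mat_3 below 0.015 m and horizontal distance between beaker_62 and mat_4 below 0.015 m)) and angle between each of beaker_34, beaker_42, beaker_51, beaker_62, water_bottle, blue_dropper's own z axis and vertical below 0.1 rad and z of beaker_34 in the frame of mat_1 between -0.002 and 0.008 m and linear speed of each of beaker_34, beaker_42, beaker_51, beaker_62 below 0.02 m/s and z of beaker_42 in the frame of mat_1 between -0.002 and 0.008 m and z of beaker_51 in the frame of mat_1 between -0.002 and 0.008 m and z of beaker_62 in the frame of mat_1 between -0.002 and 0.008 m); the robot touches nothing.
It fails at once if the water bottle or the blue dropper bottle is shifted by more than 30 mm or tipped (distance of any of water_bottle, blue_dropper from where it was at the start of the episode above 0.03 m or angle between any of water_bottle, blue_dropper's own z axis and vertical above 0.4 rad).
It fails at once if a beaker is knocked over (leans more than 60 degrees) (angle between any of beaker_34, beaker_42, beaker_51, beaker_62's own z axis and vertical above 1.05 rad).
It fails at once if a beaker is dropped or thrown: let go and moving faster than 0.6 m/s (a fall of about 20 mm) ((linear speed of beaker_34 above 0.6 m/s and contact force between the fingers and beaker_34 below 0.01 N) or (linear speed of beaker_42 above 0.6 m/s and contact force between the fingers and beaker_42 below 0.01 N) or (linear speed of beaker_51 above 0.6 m/s and contact force between the fingers and beaker_51 below 0.01 N) or (linear speed of beaker_62 above 0.6 m/s and contact force between the fingers and beaker_62 below 0.01 N)).
It also fails if it takes over 109 s, if anything falls off the work surface, if the arm or the gripper's body presses on something with over 40 N, if the wrist force passes 120 N, or if a joint passes its speed limit or range.

ROBOT

A 7-joint arm with a two-finger parallel gripper is mounted at the origin on the work surface. World frame = base frame: x ahead of the robot, y to its left, z up, the work surface at z = 0. Lengths are in m, angles in rad, forces in N, time in s.
With the tool pointing down it reaches from about 0.4 to 0.925 m from the base axis. Payload 4.1 kg.
Tool frame: the origin (TCP) lies at the very end of the fingers, on their centre line; the grasp point (between the pads) lies robot.grip_point_offset behind it (robot.grip_point_offset is the distance from the TCP to the grasp point, in m); z points along the fingers, y is the line along which they close (so a half turn about z gives the same grasp; the last joint's range is limited). The gripper opens to 85 mm and grips with 20 to 120 N. Pads are 22 mm wide; open, the fingers measure 114 mm over their backs; the gripper's body (76 mm by 85 mm) begins 54 mm behind the grasp point. The pads swing forward as they close: fully open they stand 13 mm farther back than shut.
Start: joints at [-1.406, 0.398, 0.045, 1.537, -0.019, 1.207, -0.051], TCP at [0.169, 0.628, 0.209] pointing down, gripper open.
Joint ranges: [-2.82, 2.82], [-0.49, 2.23], [-1.37, 1.46], [0, 2.46], [-1.36, 4.5], [0.23, 2], [-2.94, 2.94]. Speed limits (rad/s): [2.57, 2.57, 3.14, 3.14, 3.14, 3.14, 3.14].

INTERFACE

Orientations are given as [roll, pitch, yaw] about the fixed x, y, z axes, in that order (R = Rz(yaw) Ry(pitch) Rx(roll)).
In Python, from plant import robot, claw, vision, workorder gives the robot as it stands. Calls block until the motion is done:
- robot.move_to(position, orientation): joint-space move of the TCP to a pose.
- robot.servo_line(position, attitude=None, speed=0.15): straight line of the TCP; attitude=None keeps the orientation; speed is the mean speed in m/s.
- robot.goto_joints(angles): joint-space move.
- claw.release() and claw.close(effort=None): open the fingers fully, or close them until they stop; effort is the grip in N (None keeps the last).
- robot.hold(seconds).
- robot.inverse_kinematics(position, orientation): joint angles nearest the present ones, or None.
- robot.get_state(): the state.
- vision.capture(name): name is "scene" or "top"; returns a dict with "pixels" (480x640x3 uint8, red, green, blue), "fx", "fy", "cx", "cy" (pixels), "D" ([k1, k2, p1, p2, k3] as OpenCV has them; the pictures are not rectified), "eye" and "attitude" of the camera in the world. Camera axes: x right, y down, z forward; pixel columns grow to the right and rows downward; lengths in m; the calibration is good to about 2 mm. A picture is of the moment at which its call begins. There is no depth.
A pose or a line that the arm cannot do raises robot.PlanningError and nothing moves.
- workorder.hand_in(): hands the job in; it is judged then, once.
The state is a dict: "t": time; "joint_pos": joint angles; "qd": joint speeds; "joint_efforts": joint torques, N m; "ee_pos": TCP position; "tool_rot": TCP orientation; "force": force on the tool from outside, world axes, zero at the start; "torque": the same for the moment, N m; "finger_gap": finger opening in m; "grip_force": force on a finger pad.
Only numpy, scipy, OpenCV 4.12 (cv2) and the standard library are available. Lean on these libraries where they do the work, as an engineer would, in place of code of your own. Each camera call takes 0.05 s, during which the arm holds its last target. There are 200 camera calls.

## Working session

There is one attempt and no reset: what is moved stays moved. The work goes in short steps, each a Python script; the robot and the scene stay as the last script left them, time stands still between calls to the robot, and variables do not carry over. Pictures are saved under pics/ and viewed, at most 14 in all, crops included, and the job is handed in when it is done.

```bash
mkdir -p pics; ls
python3 - <<'E'
from plant import robot, claw, vision
import cv2
print(robot.grip_point_offset, robot.get_state())
for n in("scene","top"):
    c=vision.capture(n); cv2.imwrite(f"pics/{n}0.png",c["pixels"][:,:,::-1])
    print({k:v for k,v in c.items() if k!="pixels"})
E
```

```text
pics
0.0187 {'t': 0.0, 'joint_pos': array([-1.40602021,  0.3992357 ,  0.04506053,  1.53788744, -0.01870431,
        1.20690085, -0.05069948]), 'qd': array([ 0.00021305, -0.00030808,  0.00094233, -0.00032767,  0.00069962,
        0.00203586, -0.00126476]), 'joint_efforts': array([ 6.26074075e-05, -4.75124502e+01,  1.36474740e+00, -2.54214638e+01,
        1.15200528e-02,  9.20919701e-03, -9.13268991e-06]), 'ee_pos': array([0.16929178, 0.62685791, 0.2080325 ]), 'tool_rot': array([-3.13958850e+00,  1.46429885e-04,  2.87790304e+00]), 'force': array([-0.03412378,  0.14219661, -0.11193957]), 'torque': array([-0.05591962, -0.01379846,  0.00448358]), 'grip_force': 0.0, 'finger_gap': 0.08555133271609368}
{'fx': 470.0089575017427, 'fy': 470.0089575017427, 'cx': 321.5124630416127, 'cy': 237.81046086656994, 'D': array([-0.03596647,  0.        ,  0.        ,  0.        ,  0.        ]), 'eye': array([ 1.1743897 , -0.38365264,  0.6452806 ]), 'attitude': array([-2.26754572, -0.00458298,  1.0232634 ])}
{'fx': 518.7755684057739, 'fy': 518.7755684057739, 'cx': 326.8909758526525, 'cy': 236.21077053310165, 'D': array([-0.11112137,  0.        ,  0.        ,  0.        ,  0.        ]), 'eye': array([0.40651543, 0.02464952, 1.33218997]), 'attitude': array([-3.03732178, -0.0063439 , -1.56408095])}
```

View pics/scene0.png

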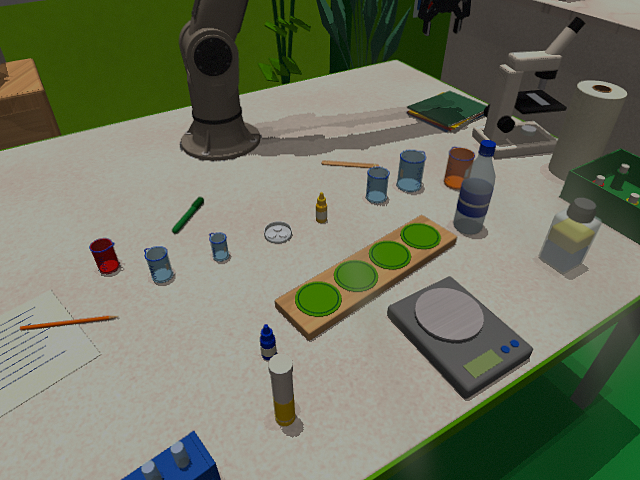

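View pics/top0.png

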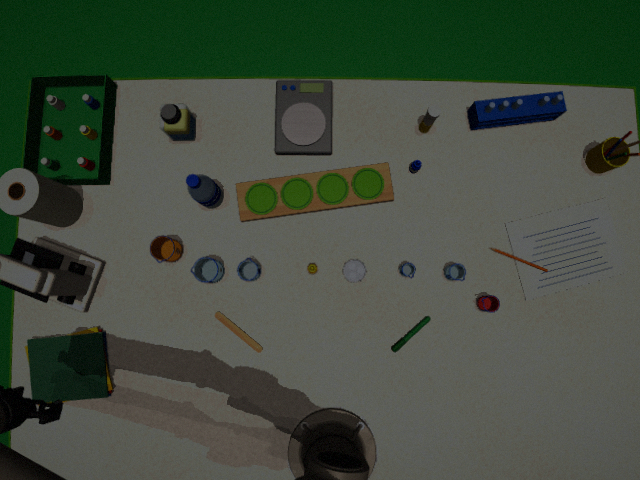

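The scene and top views agree. The clear beakers in the top view, left to right, are at (208,270), (249,270), (407,270) and (455,272).

- **Look-alikes to leave alone:** orange beaker (167,249), red beaker (487,302), yellow dropper (312,268) and glass dish (354,270).
- **Row ends:** the water bottle (205,190) is at the left and the blue dropper (416,166) at the right.
- **Mats:** (261,198), (296,193), (332,188), (368,183), so the sizes rise from right to left.

Next is a close crop to confirm this choice and to find the rims and lips.

```bash
cat > h.py <<'E'
from plant import robot, claw, vision, workorder
import numpy as np, cv2
from scipy.spatial.transform import Rotation as Rn
def ray(c,uv,z):
    K=np.array([[c["fx"],0,c["cx"]],[0,c["fy"],c["cy"]],[0,0,1]])
    p=cv2.undistortPoints(np.array(uv,float).reshape(-1,1,2),K,c["D"]).reshape(-1,2)
    d=np.c_[p,np.ones(len(p))]@Rn.from_euler("xyz",c["attitude"]).as_matrix().T
    return (c["eye"]+d*((z-c["eye"][2])/d[:,2])[:,None])[:,:2]
def proj(c,P):
    K=np.array([[c["fx"],0,c["cx"]],[0,c["fy"],c["cy"]],[0,0,1]])
    R=Rn.from_euler("xyz",c["attitude"]).as_matrix().T
    return cv2.projectPoints(np.array(P,float).reshape(-1,3),cv2.Rodrigues(R)[0],-R@c["eye"],K,c["D"])[0].reshape(-1,2)
E
python3 - <<'E'
from h import *
T=vision.capture("top"); S=vision.capture("scene")
for c,box in((T,(230,150,400,225)),(S,(270,200,470,340))):
    x0,y0,x1,y1=box
    hsv=cv2.cvtColor(c["pixels"],cv2.COLOR_RGB2HSV)[y0:y1,x0:x1]
    m=cv2.inRange(hsv,(40,150,60),(75,255,255))
    m=cv2.morphologyEx(m,cv2.MORPH_CLOSE,np.ones((5,5)))
    n,l,st,ce=cv2.connectedComponentsWithStats(m)
    for i in range(1,n):
        if st[i,4]>200:
            cs,_=cv2.findContours((l==i).astype(np.uint8),0,cv2.CHAIN_APPROX_NONE)
            w=ray(c,cs[0].reshape(-1,2)+[x0,y0],0.025).astype(np.float32)
            print(cv2.minEnclosingCircle(w),cv2.fitEllipse(w)[:2])
g=T["pixels"][:,:,::-1]
tiles=[cv2.resize(g[y-24:y+24,x-24:x+24],(384,288*384//384+0),interpolation=cv2.INTER_CUBIC) if 0 else cv2.resize(g[y-22:y+22,x-30:x+30],(396,290),interpolation=cv2.INTER_CUBIC) for x,y in((208,270),(249,270),(407,270),(455,272))]
tiles=[cv2.convertScaleAbs(t,alpha=1.5) for t in tiles]
cv2.imwrite("pics/crop.png",np.vstack([np.hstack(tiles[:2]),np.hstack(tiles[2:])]))
E
```

```text
((0.6649643182754517, 0.05071227252483368), 0.1789606213569641) ((0.6605854034423828, 0.04938775673508644), (0.08219529688358307, 0.3932638466358185))
((0.6653376221656799, 0.04863344877958298), 0.17856848239898682) ((0.6625007390975952, 0.04501167684793472), (0.08066683262586594, 0.4058530628681183))
```

View pics/crop.png

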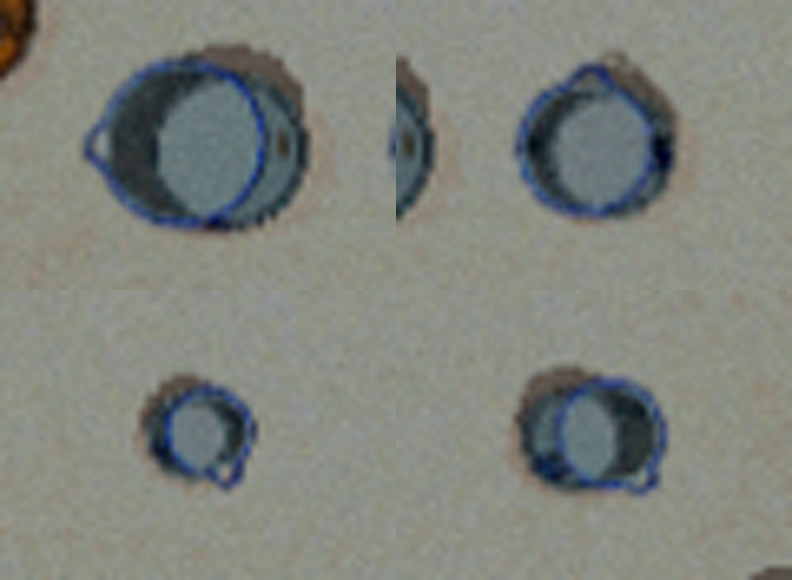

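The crop shows four clear pale-blue beakers with blue rims. The lips point left on the 62 and up on the 51, and lower right on both the 34 and the 42. The mats merged into one mask, so I'll segment them separately and fit circles to the rims.

```bash
cat >> h.py <<'E'
from scipy.optimize import least_squares
BK={62:(.084,),51:(.071,),42:(.060,),34:(.050,)}
def rim(c,box,d,z0=0.):
    """world xy and lip angle of beaker with diameter d (mm) standing at z0, rim mask inside box"""
    x0,y0,x1,y1=box; z=z0+BK[d][0]
    hsv=cv2.cvtColor(c["pixels"],cv2.COLOR_RGB2HSV)[y0:y1,x0:x1]
    m=cv2.inRange(hsv,(105,110,40),(130,255,255))
    v,u=np.nonzero(m)
    if len(u)<8: return None,len(u)
    w=ray(c,np.c_[u+x0,v+y0],z-.001); r=d/2000-.001
    s=least_squares(lambda p:np.hypot(*(w-p).T)-r,np.median(w,0),loss="soft_l1",f_scale=.0015)
    q=w-s.x; e=np.hypot(*q.T)-r
    o=q[(e>.0028)&(e<.008)]; a=np.degrees(np.arctan2(*o.mean(0)[::-1])) if len(o) else None
    return s.x,a,len(u),np.median(abs(e))
E
python3 - <<'E'
from h import *
T=vision.capture("top"); S=vision.capture("scene")
for d,p,s in((62,(208,270),(411,170)),(51,(249,270),(377,184)),(34,(407,270),(219,246)),(42,(455,272),(158,264))):
    k={62:24,51:18,34:13,42:18}[d]
    print(d,rim(T,(p[0]-k,p[1]-k,p[0]+k,p[1]+k),d), rim(S,(s[0]-16,s[1]-24,s[0]+16,s[1]+5),d))
for c,ps in((T,((261,198),(296,193),(332,188),(368,183))),(S,((421,236),(390,255),(356,276),(318,299)))):
    hsv=cv2.cvtColor(c["pixels"],cv2.COLOR_RGB2HSV); m=cv2.inRange(hsv,(40,150,40),(75,255,255))
    v,u=np.nonzero(m)
    w=ray(c,np.c_[u,v],.025)
    for p in ps:
        x=ray(c,[p],.025)[0]
        for _ in range(10): x=w[np.hypot(*(w-x).T)<.044].mean(0)
        print(p,x)
b=ray(T,[(205,190),(416,166)],.1); print(b)
E
```

```text
62 (array([0.4548808 , 0.31147652]), np.float64(97.71341268531226), 70, np.float64(0.000866594378948574)) (array([0.45557642, 0.30952801]), np.float64(25.6152033666824), 79, np.float64(0.0018856171092173878))
51 (array([0.45534444, 0.21001536]), np.float64(-38.74824128737228), 61, np.float64(0.0009736955558039516)) (array([0.45648114, 0.20887381]), np.float64(-6.5875135406304794), 68, np.float64(0.0014221803385747345))
34 (array([ 0.45999638, -0.18473056]), np.float64(-150.4527135013397), 36, np.float64(0.0006583313858704648)) (array([ 0.4608414 , -0.18713721]), np.float64(-159.16036587034995), 62, np.float64(0.0013768442937608129))
42 (array([ 0.45385058, -0.30412063]), np.float64(125.39946385052546), 55, np.float64(0.0010326081464816957)) (array([ 0.45538896, -0.30721446]), np.float64(-150.20816873166396), 87, np.float64(0.0014167770955220427))
(261, 198) [0.64015666 0.1865431 ]
(296, 193) [0.6536341  0.09579778]
(332, 188) [0.66722942 0.004795  ]
(368, 183) [ 0.68048534 -0.08617931]
(421, 236) [0.6426898  0.18345512]
(390, 255) [0.65630159 0.09294309]
(356, 276) [0.66760524 0.00080154]
(318, 299) [ 0.68376856 -0.08883237]
[[ 0.64598013  0.31396918]
 [ 0.70926143 -0.19843756]]
```

Both cameras agree to about 3 mm. Before moving, I'll check the wrist solutions for all pick and place poses.

```bash
cat >> h.py <<'E'
# diameter: pick xy, place xy (means of both views), pick closing angle deg (lip kept clear), TCP height above the underside
J={62:((.4552,.3105),(.6414,.1850),8,.030),51:((.4559,.2094),(.6550,.0944),65,.022),
   42:((.4546,-.3057),(.6674,.0028),-40,.015),34:((.4604,-.1859),(.6821,-.0875),-45,.010)}
def att(yaw_deg): return [np.pi,0,np.radians(yaw_deg)]
PLACE=8.5
E
python3 - <<'E'
from h import *
for d,(p,q,f,h) in J.items():
    for xy,a,z in((p,f,h),(q,PLACE,.026+h)):
        for k in(-90,90):
            r=[robot.inverse_kinematics([*xy,zz],att(a+k)) for zz in(z,z+.12)]
            print(d,a,k,[None if x is None else np.round(x,2).tolist() for x in r])
E
```

```text
62 8 -90 [[-0.57, 0.43, -0.13, 1.94, 0.08, 0.78, 2.54], [-0.63, 0.28, -0.05, 1.84, 0.02, 1.02, 2.59]]
62 8 90 [[-1.02, 0.47, 0.43, 1.95, -0.27, 0.78, -0.3], [-1.05, 0.3, 0.45, 1.85, -0.15, 1.02, -0.39]]
62 8.5 -90 [[-0.33, 0.57, -0.03, 1.63, 0.02, 0.94, 2.93], [0.38, 0.7, -1.16, 1.51, 0.65, 1.36, 2.47]]
62 8.5 90 [[-0.77, 0.66, 0.62, 1.65, -0.44, 0.98, 0.15], [-0.8, 0.53, 0.66, 1.54, -0.35, 1.18, 0.08]]
51 65 -90 [[-1.41, 0.82, 1.26, 2.08, -0.97, 1.02, -1.64], [-1.5, 0.49, 1.27, 1.98, -0.54, 1.07, -1.98]]
51 65 90 [[-0.8, 0.39, 0.34, 2.07, -0.2, 0.71, 0.8], [-0.86, 0.21, 0.4, 1.97, -0.1, 0.97, 0.72]]
51 8.5 -90 [[-0.94, 1.01, 1.26, 1.67, -1.02, 1.25, -2.44], [-0.95, 0.82, 1.26, 1.57, -0.8, 1.35, -2.58]]
51 8.5 90 [[-0.67, 0.67, 0.67, 1.67, -0.49, 0.97, 0.33], [-0.7, 0.55, 0.72, 1.57, -0.38, 1.17, 0.25]]
42 -40 -90 [[-0.34, 0.92, 1.26, 1.98, -1.03, 1.09, -2.44], [-0.38, 0.63, 1.27, 1.89, -0.67, 1.14, -2.7]]
42 -40 90 [[-0.25, 0.74, 1.06, 1.98, -0.83, 0.93, 0.54], [-0.29, 0.49, 1.06, 1.89, -0.5, 1.06, 0.28]]
42 8.5 -90 [[-0.79, 1.03, 1.26, 1.66, -1.04, 1.26, -2.3], [-0.8, 0.84, 1.26, 1.57, -0.81, 1.35, -2.43]]
42 8.5 90 [[-0.51, 0.69, 0.65, 1.66, -0.48, 0.96, 0.46], [-0.58, 0.58, 0.75, 1.56, -0.42, 1.17, 0.41]]
34 -45 -90 [[0.92, 0.48, -0.76, 2.06, 0.47, 0.77, 2.23], [-0.41, 0.29, 0.84, 2.0, -0.26, 0.96, 2.91]]
34 -45 90 [[-0.34, 0.52, 0.8, 2.1, -0.55, 0.74, 0.03], [-0.46, 0.31, 0.9, 2.0, -0.29, 0.96, -0.2]]
34 8.5 -90 [[-0.63, 1.07, 1.26, 1.61, -1.06, 1.28, -2.17], [-0.63, 0.88, 1.26, 1.52, -0.85, 1.37, -2.3]]
34 8.5 90 [[-0.41, 0.75, 0.72, 1.61, -0.57, 1.0, 0.64], [-0.49, 0.67, 0.88, 1.51, -0.53, 1.22, 0.62]]
```

The +90° option suits every pose. I'll start with the largest beaker.

```bash
cat >> h.py <<'E'
def pick(d,first=False):
    p,q,f,h=J[d]
    robot.move_to([*p,.20],att(f+90))
    robot.servo_line([*p,h],speed=.12)
    claw.close(25)
    s=robot.get_state(); print("gap",s["finger_gap"],"grip",s["grip_force"],"t",s["t"])
    if abs(s["finger_gap"]-d/1000)>.006: raise SystemExit("bad grasp")
    robot.servo_line([*p,h+.12],speed=.12)
def place(d):
    p,q,f,h=J[d]
    robot.servo_line([*q,h+.12],attitude=att(PLACE+90),speed=.15)
    robot.servo_line([*q,.055+h],speed=.12)
    s=robot.get_state(); print("held gap",s["finger_gap"],"Fz",s["force"][2])
    robot.servo_line([*q,.0265+h],speed=.03)
    s=robot.get_state(); print("down Fz",s["force"],"z",s["ee_pos"],"t",s["t"])
    claw.release()
    robot.servo_line([*q,.22],speed=.12); print("t",robot.get_state()["t"])
E
python3 - <<'E'
from h import *
pick(62); place(62)
for n in("scene","top"):
    cv2.imwrite(f"pics/{n}1.png",vision.capture(n)["pixels"][:,:,::-1])
E
```

```text
gap 0.06010935885518625 grip 26.66926681995392 t 3.8
held gap 0.059633612139412484 Fz -0.18211587365320203
down Fz [ 0.48323374 -0.70227123 -0.2672516 ] z [0.64163051 0.18504009 0.05671796] t 8.3917
t 10.2833
```

View pics/scene1.png

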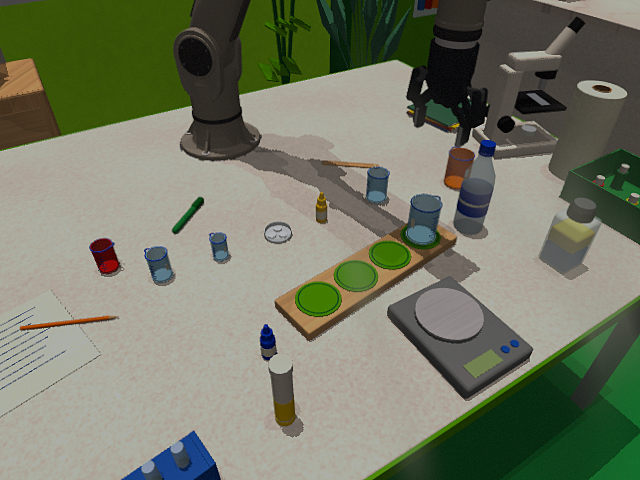

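The 62 beaker stands upright on its mat, rim at (425,201) and base near (421,237). The bottle hasn't moved. Now the 51.

Run:
```python
from h import *
S=vision.capture("scene"); print("62 at",rim(S,(405,190,446,218),62,.025),"scene mat (.6427,.1835)")
pick(51); place(51)
S=vision.capture("scene"); cv2.imwrite("pics/s2.png",S["pixels"][:,:,::-1])
print(proj(S,[*J[51][1],.096]))
```

```text
62 at (array([0.64154047, 0.18468069]), np.float64(94.33913991161256), 87, np.float64(0.0013617221293063045)) scene mat (.6427,.1835)
gap 0.04782064698472705 grip 25.81119874259457 t 13.2833
held gap 0.047351032805480635 Fz -1.1067451053693982
down Fz [-0.10484341 -0.29741928 -0.78471279] z [0.6552489  0.09440153 0.04874914] t 17.9083
t 19.9583
[[393.37891194 225.83229895]]
```

View pics/s2.png

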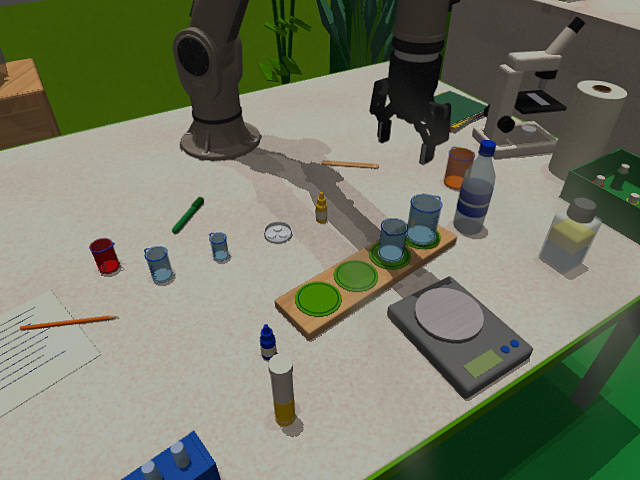

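The 51 beaker stands centred on the second mat, rim at (393,226). Next are the 42 and 34.

Run:
```python
from h import *
pick(42); place(42); pick(34); place(34)
robot.move_to([.45,.0,.30],att(PLACE+90))
S=vision.capture("scene"); cv2.imwrite("pics/s3.png",S["pixels"][:,:,::-1])
T=vision.capture("top"); cv2.imwrite("pics/t3.png",T["pixels"][:,:,::-1])
for d in J:
    for c in(S,T):
        u,v=proj(c,[*J[d][1],.025+BK[d][0]])[0].astype(int); k=d//3+2
        r=rim(c,(u-k,v-(k*2//3 if c is S else k),u+k,v+(k*2//3 if c is S else k)),d,.025); print(d,J[d][1],r)
```

```text
gap 0.038639490618262204 grip 26.11821949481964 t 23.8333
held gap 0.03855320741805162 Fz -0.5550167893144305
down Fz [ 0.82206444 -0.45267841 -0.48292797] z [0.66761592 0.00276593 0.04173802] t 29.425
t 31.5917
gap 0.03176773631676135 grip 24.63134117424488 t 34.95
held gap 0.031452140335607 Fz 1.0600941013167406
down Fz [-0.088521   -0.86306413 -0.14908101] z [ 0.68231016 -0.08760276  0.03675581] t 39.6583
t 41.9167
62 (0.6414, 0.185) (array([0.64140151, 0.18477729]), np.float64(78.8383684446623), 100, np.float64(0.001345436171664157))
62 (0.6414, 0.185) (array([0.6398555 , 0.18551798]), np.float64(-179.29273357440474), 73, np.float64(0.0009518373878191072))
51 (0.655, 0.0944) (array([0.65611246, 0.09462392]), np.float64(-44.57713532369169), 100, np.float64(0.00093805129713187))
51 (0.655, 0.0944) (array([0.65418941, 0.09631038]), np.float64(-139.749578910004), 63, np.float64(0.0010661336681934246))
42 (0.6674, 0.0028) (array([0.66828261, 0.00208379]), np.float64(-97.03995512634349), 52, np.float64(0.0008024238081606357))
42 (0.6674, 0.0028) (array([0.66785433, 0.00337003]), np.float64(-107.34750083234924), 38, np.float64(0.0006831141838687833))
34 (0.6821, -0.0875) (array([ 0.68312874, -0.08869832]), np.float64(-105.98798771269477), 60, np.float64(0.0010260589369112368))
34 (0.6821, -0.0875) (array([ 0.681457  , -0.08661881]), np.float64(-166.34283467559646), 37, np.float64(0.0007229291442998227))
```

View pics/s3.png

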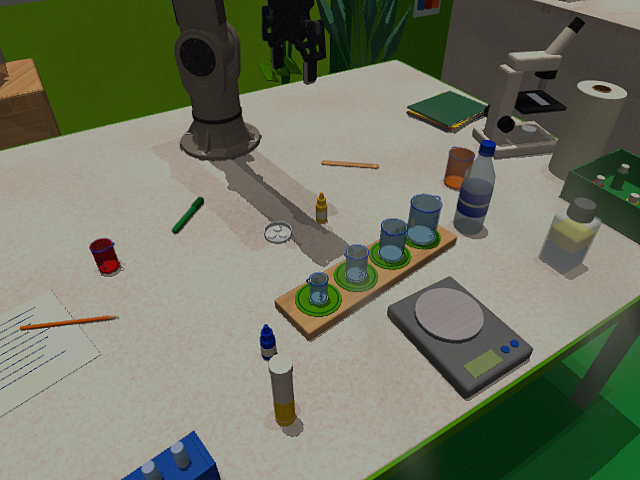

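View pics/t3.png

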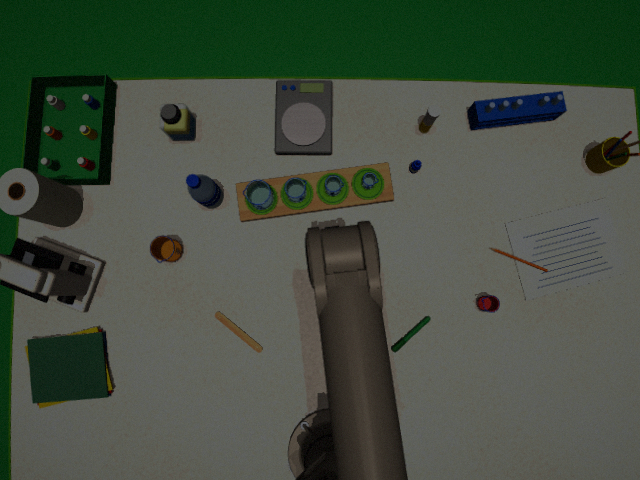

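Both views show the four beakers upright and centred to within about 3 mm. The sizes rise from the dropper (416,166) to the water bottle (205,190), and both of those are where they started. The arm is clear, so I'm handing in.

```bash
python3 -c "
from plant import workorder
print(workorder.hand_in())"
```

```text
the job is handed in; nothing more can be done
None
```

I handed the job in at about 43 s of the 109 s: all four beakers stand upright within about 3 mm of their mat centres, smallest at the blue dropper's end and largest at the water bottle's end, though the hand-in gave no verdict.

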